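# Seat the hinge pin in the pitch-horn housing

### The arm

A 6-joint arm with a two-finger parallel gripper is mounted at the origin on the work surface. World frame = base frame: x ahead of the robot, y to its left, z up, the work surface at z = 0. Lengths are in m, angles in rad, forces in N, time in s.
With the tool pointing down it reaches from about 0.375 to 0.9 m from the base axis. Payload 3.1 kg.
Tool frame: the origin (TCP) lies where the fingers leave the gripper's body, on its centre line; the fingertips stand 70 mm ahead of it and the grasp point (between the pads) lies 51 mm ahead of it (robot.tip_reach is the distance from the TCP to the fingertips, in m); z points along the fingers, y is the line along which they close (so a half turn about z gives the same grasp; the last joint's range is limited). The gripper opens to 87 mm and grips with 3 to 60 N. Pads are 19 mm wide; open, the fingers measure 117 mm over their backs; the gripper's body (75 mm by 190 mm) begins 51 mm behind the grasp point.
Start: joints at [-1.353, 0.527, 1.433, -0, 1.181, -0.178], TCP at [0.241, -0.577, 0.292] pointing down, gripper open.
Joint ranges: [-3.08, 3.08], [-0.75, 2.2], [0.22, 2.44], [-1.43, 4.57], [0, 2.65], [-2.85, 2.85]. Speed limits (rad/s): [2.79, 2.79, 3.14, 3.14, 3.14, 3.14].

### API

Orientations are given as a unit quaternion [x, y, z, w].
In Python, from rig import robot gives the robot as it stands.
- The arm moves only by the tool carry_out, never from a script. Its argument "rows" is a list that holds one entry, the list of rows, each a list of 6 numbers: the shift along the tool's x, y, z in mm, then the turn, a rotation vector about the tool's x, y, z in units of 8 degrees (1.0 is 8 degrees). A call has 1 to 20 rows; each row is the pose to reach, as a shift and turn from the pose commanded when the call began, along the tool's axes at that moment; what a row does not reach only later rows make up. A row lasts 1/10 s, in which the tool goes at most 50 mm and 8.59 degrees, less where a joint would pass 70% of its speed; a pose out of reach is approached as far as the arm can. A call with a gripper value outside its range is refused whole. "fingers" is the opening, from 0 (shut) to 1 (fully open), set as the call begins (left out, the last holds). The fingers move at their own pace and stop on an object; "grip_force" is the grip in N (left out, the last holds). Time passes only in rows, so rows that repeat a pose let the fingers close. It gives the time, the measured TCP pose, the force and the opening at its end, in the units of the state.
- robot.get_obs(): the state, without advancing time (a new reading comes with each control period).
- robot.camera(name): name is "side" or "top"; returns a dict with "color" (384x512x3 uint8, red, green, blue), "depth" (384x512 float32, m along the optical axis (not along the pixel's ray), 0 where there is no reading), "K" (3x3 intrinsics, pixels), "camera_from_world" (4x4, takes a point from world to camera coordinates). Camera axes: x right, y down, z forward; pixel columns grow to the right and rows downward; lengths in m; the calibration is good to about 2 mm. A picture is of the moment at which its call begins.
- robot.hand_in(): hands the job in, once; it reports no verdict.
The state is a dict: "time": time; "q": joint angles; "joint_velocities": joint speeds; "joint_torque": joint torques, N m; "position": TCP position; "tool_rot": TCP orientation; "ft_force": force on the tool from outside, world axes, zero at the start; "moment": the same for the moment, N m; "grip_width": finger opening in m.
Only numpy, scipy, OpenCV 4.12 (cv2) and the standard library are available. Lean on these libraries where they do the work, as an engineer would, in place of code of your own. Each camera call takes 0.05 s, during which the arm holds its last target. There are 200 camera calls.

### The job

Take the long collared steel pin from the yellow caddy and start it nose first into the deep bore of the aluminium pitch-horn housing, pushing it about halfway in. Let go of it there, take hold again on the tail behind the collar, and push it gently home against the drag in the bore until the collar sits on the housing's face, without jamming or ramming it; then let go. Leave the other things on the table where they are.

Things in the scene. Friction and masses are not known exactly. Their poses are not given: they have to be found in the camera images.
- pin: Loose round steel pin, 14 mm diameter, 200 mm long, 0.2-0.3 kg. Origin on its axis at the collar's front face; +x runs to the nose, tip at x = +150 mm (last 12 mm taper to 7 mm diameter). Collar 26 mm diameter, x = -6 to 0 mm; plain tail x = -50 to -6 mm. Centre of mass at x = +45 mm. Starts level in the caddy, axis 55 mm above the table. Let go halfway in, its tail sags 3-5 mm.
- caddy: Fixed yellow caddy, base 200 x 140 x 10 mm (y = -55 to 85 mm), origin under the pin's middle. Two V saddles, 12 mm thick, 40 mm wide, at x = +55 and -75 mm carry the pin along its x axis (nose to +x, collar face near x = -46 mm); between them both sides of the pin are free. Row of bolt pockets 32 mm high along y = 54 to 78 mm.
- housing: Fixed aluminium housing, block 165 (x) x 64 mm, top 88 mm above the table, origin at the centre of its underside. The bore runs level along its x axis from the -x end face right through. A horn arm sticks out 105 mm to +y at x = 41 to 79 mm (top 68 mm high); a clamp bar crosses under at x = 15 to 65 mm, 65 mm to either side, 20 mm high.
- bore_mouth (a point): Centre of the bore's mouth on the housing's end face, 55 mm above the table; +x points into the bore. Bore 15.5 mm wide, 165 mm deep. A hidden dust plug, first met 55-75 mm deep, slides ahead of the nose and stays where pushed; its drag grows from 7 N to 12 N near home (13-15 N with the pin's own friction). Home: collar on the face. Over 30 N between pin and housing is jamming.
- stand: Fixed aluminium stand 280 x 110 mm, 100 mm high, with three torque wrenches upright in its slots (tops 305 mm above the table); origin at the centre of its underside.
- wrench_a: Chrome torque wrench upright in the stand, leave alone; 291 mm tall, origin at the centre of its lower end.
- wrench_b: Black torque wrench upright in the stand, leave alone; as the chrome one.
- wrench_c: Blue torque wrench upright in the stand, leave alone; as the chrome one.
- bolt: Pitch horn bolt standing on its head, 79 mm tall, head 24 mm wide, leave alone; origin at the centre of its underside.
- nut: Nut, 24 mm wide, 12 mm high, leave alone; origin at the centre of its underside.
- socket: Wrench socket standing upright, 30 mm diameter, 38 mm high, leave alone; origin at the centre of its underside.
- grease: Grease jar, 56 mm diameter, 55 mm high, leave alone; origin at the centre of its underside.
There are look-alikes about, which are no part of the job. What is shaped like the housing but purple is not meant. Several things have the shape of the pin; the one meant has the colours described above.

How it is judged:
By the outcome, as a careful person would: the job done as asked, in the order asked, and still so for the second after the job is handed in, with the robot touching nothing.
It also fails if it takes over 72 s, if anything falls off the work surface, if the arm or the gripper's body presses on something with over 40 N, if the wrist force passes 120 N, or if a joint passes its speed limit or range.

## Working session

There is one attempt and no reset: what is moved stays moved. The work goes in short steps, Python scripts to look and compute and a tool call to move; the robot and the scene stay as the last step left them, time stands still between calls to the robot, and variables do not carry over. Pictures are saved under pics/ and viewed, on a budget of 10 in all, crops included, one or two more only if the job needs it, and the job is handed in when it is done.

Besides the shell and the picture viewer there is one more tool, called after "Request:" by a JSON object that holds its "api" and its "payload", one argument or row to a line. carry_out: Moves the arm, as the interface text tells. Its arguments: {"type":"object","properties":{"rows":{"type":"array"},"fingers":{"type":"number"},"grip_force":{"type":"number"}},"required":["rows"]}

```bash
mkdir -p pics; ls; python3 - <<'E'
from rig import robot
import cv2,numpy as np
o=robot.get_obs();print({k:np.round(v,3) for k,v in o.items()})
for n in("top","side"):
    c=robot.camera(n);np.savez(f"{n}0.npz",**c)
    cv2.imwrite(f"pics/{n}0.png",cv2.resize(c["color"][:,:,::-1],(800,600),interpolation=cv2.INTER_CUBIC))
    T=c["camera_from_world"];print(n,np.round(c["K"],1).tolist(),np.round(-T[:3,:3].T@T[:3,3],3),np.round(T[:3,:3],2).tolist())
E
```

```text
pics
{'time': np.float64(0.0), 'q': array([-1.353,  0.528,  1.434,  0.   ,  1.181, -0.179]), 'joint_velocities': array([-0.001,  0.001, -0.   , -0.   , -0.001, -0.001]), 'joint_torque': array([ -0.   , -44.005, -17.659,   0.063,   0.058,  -0.   ]), 'position': array([ 0.241, -0.576,  0.291]), 'tool_rot': array([ 0.98 ,  0.197, -0.   , -0.001]), 'ft_force': array([0.247, 0.1  , 0.181]), 'moment': array([ 0.058, -0.027, -0.05 ]), 'grip_width': np.float64(0.087)}
top [[375.3, 0.0, 252.6], [0.0, 375.3, 187.3], [0.0, 0.0, 1.0]] [0.464 0.039 1.128] [[-0.02, -1.0, 0.02], [-1.0, 0.02, -0.08], [0.08, -0.02, -1.0]]
side [[475.8, 0.0, 254.6], [0.0, 475.8, 185.5], [0.0, 0.0, 1.0]] [-0.164  0.789  0.849] [[-0.75, -0.66, -0.01], [-0.39, 0.46, -0.8], [0.54, -0.59, -0.6]]
```

View pics/top0.png

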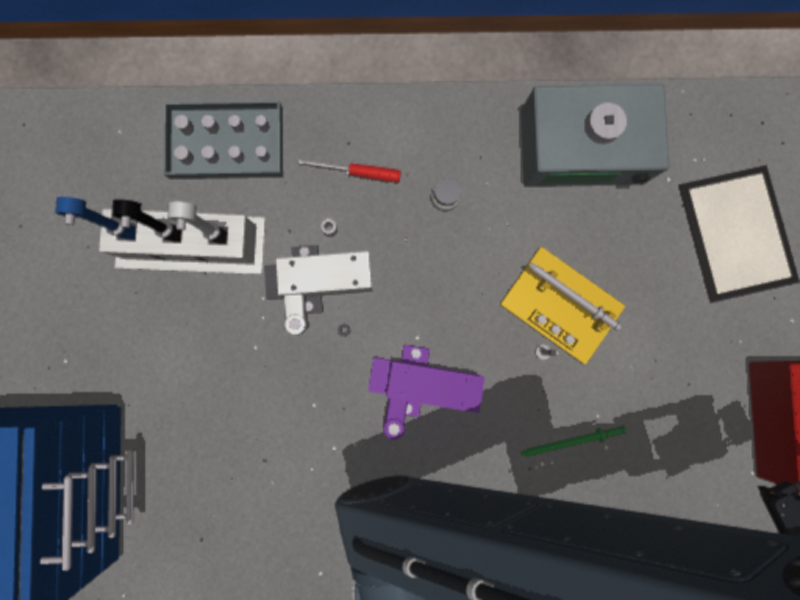

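View pics/side0.png

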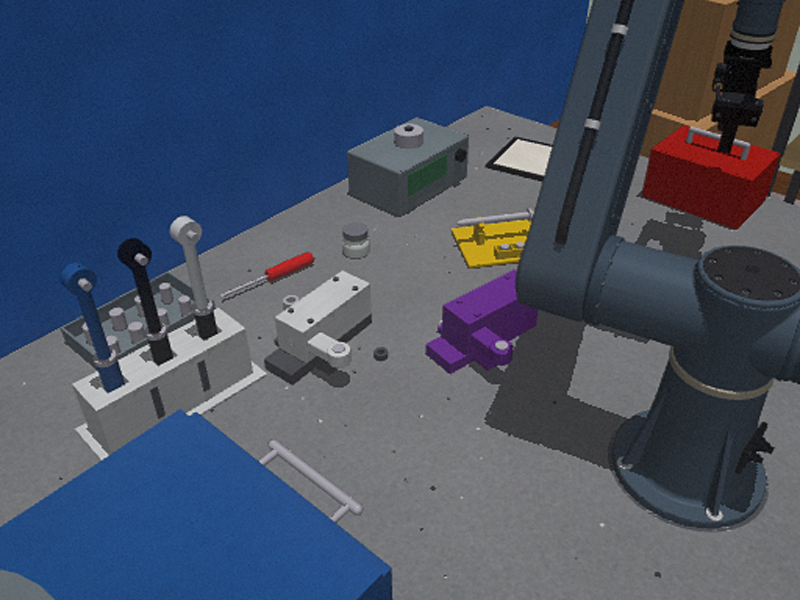

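```bash
cat > h.py <<'E'
import numpy as np,cv2
def load(n):
    return dict(np.load(n))
def cloud(c):
    h,w=c["depth"].shape;u,v=np.meshgrid(np.arange(w),np.arange(h));d=c["depth"];K=c["K"]
    P=np.stack([(u-K[0,2])/K[0,0]*d,(v-K[1,2])/K[1,1]*d,d],-1)
    T=c["camera_from_world"];return (P-T[:3,3])@T[:3,:3]
def ray(c,px,z):
    px=np.atleast_2d(px).astype(float);K=c["K"];T=c["camera_from_world"]
    d=np.c_[(px[:,0]-K[0,2])/K[0,0],(px[:,1]-K[1,2])/K[1,1],np.ones(len(px))]@T[:3,:3]
    o=-T[:3,:3].T@T[:3,3];return o+d*((z-o[2])/d[:,2])[:,None]
def proj(c,P):
    P=np.atleast_2d(P);T=c["camera_from_world"];q=(P@T[:3,:3].T+T[:3,3])@c["K"].T
    return q[:,:2]/q[:,2:]
E
python3 - <<'E'
from h import *
c=load("top0.npz");P=cloud(c);img=c["color"].astype(int)
sat=img.max(2)-img.min(2)
v,u=np.mgrid[:384,:512]
roi=lambda a,b,e,f:(u>a*.64)&(u<b*.64)&(v>e*.64)&(v<f*.64)
z=P[...,2]
# housing
m=roi(230,400,225,350)&(z>.078)&(z<.1)&(sat<40)
m=cv2.morphologyEx(m.astype(np.uint8),cv2.MORPH_OPEN,np.ones((3,3)))
r=cv2.minAreaRect(np.argwhere(m)[:,::-1].astype(np.float32))
print("z",np.median(z[m>0]),m.sum());bp=cv2.boxPoints(r);print("housing top",r,np.round(ray(c,bp,.088),4).tolist())
# pin
m2=roi(500,640,240,350)&(z>.045)&(z<.08)&(sat<40)&(img.sum(2)>240)
pts=np.argwhere(m2)[:,::-1].astype(np.float32);print(len(pts),np.percentile(z[m2],[5,50,95]))
W=ray(c,pts,.058);l=cv2.fitLine(W[:,:2].astype(np.float32),cv2.DIST_HUBER,0,.01,.01).ravel()
d=l[:2]*np.sign(l[1]);s=(W[:,:2]-l[2:])@d;w=(W[:,:2]-l[2:])@[-d[1],d[0]]
print("pin pt",l[2:],"dir",d,np.degrees(np.arctan2(d[1],d[0])),"s",s.min(),s.max())
for a in np.arange(s.min(),s.max(),.006):
    k=(s>=a)&(s<a+.006); print(round(a,3),k.sum(),np.round([w[k].min(),w[k].max(),w[k].mean()],4) if k.any() else '')
a=c["color"][145:245,310:420,::-1];a=cv2.resize(a,None,fx=4,fy=4,interpolation=cv2.INTER_CUBIC)
b=c["color"][145:245,160:250,::-1];b=cv2.resize(b,None,fx=4,fy=4,interpolation=cv2.INTER_CUBIC)
cv2.imwrite("pics/crop1.png",np.hstack([b,a]))
E
```

```text
z 0.08903968259433033 1377
housing top ((206.59115600585938, 174.685302734375), (23.239038467407227, 59.516483306884766), 85.60128784179688) [[0.6164, 0.228, 0.088], [0.6256, 0.0628, 0.088], [0.5605, 0.0592, 0.088], [0.5515, 0.2236, 0.088]]
333 [0.05789069 0.06232681 0.06698983]
pin pt [ 0.53695655 -0.31693694] dir [0.60226095 0.79829925] 52.968 s -0.09700951490687991 0.10347083013200671
-0.097 11 [-0.0065  0.0064 -0.0002]
-0.091 11 [-0.0055  0.0074  0.0008]
-0.085 10 [-0.0062  0.0067  0.0005]
-0.079 9 [-0.0052  0.0053  0.    ]
-0.073 11 [-0.0066  0.0063 -0.0003]
-0.067 9 [-0.0056  0.0056  0.0002]
-0.061 10 [-0.0063  0.0059 -0.0004]
-0.055 13 [-0.0118  0.0093 -0.0015]
-0.049 16 [-0.0101  0.011   0.0001]
-0.043 9 [-0.005   0.0055  0.0004]
-0.037 10 [-0.0064  0.0065 -0.0005]
-0.031 10 [-0.0054  0.0058  0.0003]
-0.025 10 [-0.0061  0.0068  0.0003]
-0.019 9 [-0.0051  0.0054  0.0002]
-0.013 10 [-0.0065  0.0064 -0.0003]
-0.007 10 [-0.0055  0.0057  0.0001]
-0.001 11 [-0.0062  0.0067  0.0004]
0.005 8 [-0.0053  0.0053  0.    ]
0.011 10 [-0.006   0.0063  0.0003]
0.017 9 [-0.0057  0.0056  0.0001]
0.023 10 [-0.0064  0.0066  0.0004]
0.029 8 [-0.0054  0.0052  0.0003]
0.035 10 [-0.0061  0.0062  0.    ]
0.041 9 [-0.0051  0.0055  0.0004]
0.047 10 [-0.0065  0.0065 -0.0006]
0.053 11 [-0.0072  0.0058 -0.0004]
0.059 9 [-0.0062  0.0061 -0.0005]
0.065 11 [-0.0069  0.0071  0.0001]
0.071 10 [-0.0066  0.0064 -0.0004]
0.077 10 [-0.0056  0.0057  0.    ]
0.083 10 [-0.0063  0.0067  0.0004]
0.089 9 [-0.0053  0.0053 -0.0001]
0.095 7 [-0.0043  0.0046  0.0006]
0.101 3 [-0.0026  0.0015 -0.0007]
```

View pics/crop1.png

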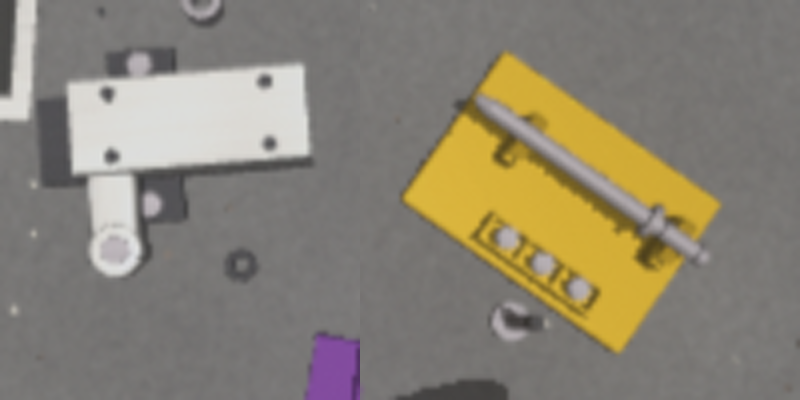

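```bash
cat >> h.py <<'E'
from scipy.spatial.transform import Rotation as Rn
def shift(o,p,yaw):
    "shift mm, turn units from state o to TCP p with tool down, tool x at yaw deg"
    R=Rn.from_quat(o["tool_rot"]);cy,sy=np.cos(np.radians(yaw)),np.sin(np.radians(yaw))
    G=Rn.from_matrix(np.array([[cy,sy,0],[sy,-cy,0],[0,0,-1]]))
    return np.round(R.inv().apply(np.array(p)-o["position"])*1e3,1),np.round(np.degrees((R.inv()*G).as_rotvec())/8,3)
def pinfit(c,m,z=.055):
    pts=np.argwhere(m)[:,::-1];W=ray(c,pts,z)[:,:2]
    l=cv2.fitLine(W.astype(np.float32),cv2.DIST_HUBER,0,.01,.01).ravel();d=l[:2]*np.sign(l[1])
    s=(W-l[2:])@d;return l[2:],d,s.min(),s.max()
E
python3 - <<'E'
from h import *
from rig import robot
c=load("top0.npz");P=cloud(c);img=c["color"].astype(int);sat=img.max(2)-img.min(2);z=P[...,2]
v,u=np.mgrid[:384,:512]
roi=lambda a,b,e,f:(u>a*.64)&(u<b*.64)&(v>e*.64)&(v<f*.64)
m2=roi(500,640,240,350)&(z>.045)&(z<.08)&(sat<40)&(img.sum(2)>240)
p,d,a,b=pinfit(c,m2);yaw=np.degrees(np.arctan2(d[1],d[0]))
O=p+d*((a+b)/2-.05);g=O+.035*d;print("pin origin",O,"yaw",yaw,"grip",g,"len",b-a)
o=robot.get_obs();print("above",shift(o,[*g,.206],yaw),"grasp",shift(o,[*g,.106],yaw))
# housing subpixel edges
gr=img.mean(2)
def edge(line,lo,up):  # subpix crossing between lo..up index of half level
    t=line[lo:up];h=(t.max()+t.min())/2;k=np.where(np.diff((t>h).astype(int))!=0)[0]
    k=k[0];return lo+k+(h-t[k])/(t[k+1]-t[k])
top=[];bot=[];
for x in range(182,234): 
    top.append((x,edge(gr[:,x],int(164-.077*(x-205))-5,int(164-.077*(x-205))+4)))
for x in range(200,234):
    bot.append((x,edge(gr[:,x],int(187-.077*(x-205))-4,int(187-.077*(x-205))+5)))
end=[(edge(gr[y],231,244),y) for y in range(165,180)]
for n,e in(("top",top),("bot",bot),("end",end)):
    W=ray(c,np.array(e),.088)[:,:2].astype(np.float32);l=cv2.fitLine(W,cv2.DIST_HUBER,0,.001,.01).ravel()
    print(n,np.round(e[::8],2).tolist(),l,np.degrees(np.arctan2(l[1],l[0])),"rms",np.std((W-l[2:])@[-l[1],l[0]]))
E
```

```text
pin origin [ 0.50899927 -0.355264  ] yaw 52.968 grip [ 0.53007841 -0.32732352] len 0.20104250554992523
above (array([ 362.7, -117.9,   85.7]), array([-0.013, -0.006, -3.787])) grasp (array([ 362.7, -117.8,  185.7]), array([-0.013, -0.006, -3.787]))
top [[182.0, 164.7], [190.0, 164.02], [198.0, 163.44], [206.0, 162.65], [214.0, 162.19], [222.0, 161.45], [230.0, 160.95]] [ 0.05709708 -0.9983686   0.623444    0.11792573] -86.72679 rms 0.00065990345
bot [[200.0, 186.51], [208.0, 185.62], [216.0, 185.23], [224.0, 184.5], [232.0, 183.88]] [ 0.06216088 -0.9980661   0.5581721   0.1265005 ] -86.43614 rms 0.0020530662
end [[235.62, 165.0], [236.42, 173.0]] [0.9977066  0.06768695 0.597222   0.06137627] 3.8811443 rms 0.00029492413
```

Request:
{"api": "carry_out", "payload": {
  "rows": [
    [[40,-13,5,0,0,-0.4],[80,-26,15,0,0,-0.8],[120,-39,25,0,0,-1.3],[160,-52,35,0,0,-1.7],[200,-65,45,0,0,-2.1],[240,-78,55,0,0,-2.5],[280,-91,65,0,0,-3.0],[320,-104,75,0,0,-3.4],[350,-114,82,0,0,-3.7],[362.5,-118,86,0,0,-3.79],[362.5,-118,86,0,0,-3.79],[362.5,-118,86,0,0,-3.79],[362.5,-118,86,0,0,-3.79],[362.5,-118,86,0,0,-3.79]]
  ],
  "fingers": 0.4,
  "grip_force": 30
}}

```text
time: 1.5
position: [0.5291, -0.3294, 0.2067]
tool_rot: [0.895, 0.445, 0.0, 0.0]
ft_force: [0.5, -0.8, 0.6]
grip_width: 0.0346
```

```bash
python3 - <<'E'
from h import *
from rig import robot
o=robot.get_obs();print(o["time"],o["position"],o["tool_rot"],o["grip_width"],shift(o,[.5301,-.3273,.106],52.97))
c=robot.camera("side");cv2.imwrite("pics/s1.png",cv2.resize(c["color"][100:240,240:430,::-1],None,fx=4,fy=4,interpolation=cv2.INTER_CUBIC))
E
```

```text
1.5 [ 0.52906981 -0.32944154  0.20670194] [8.95486857e-01 4.45087823e-01 9.42838287e-06 3.45106867e-04] 0.0345746727804772 (array([  2.4,  -0.5, 100.7]), array([ 0.004,  0.002, -0.014]))
```

View pics/s1.png

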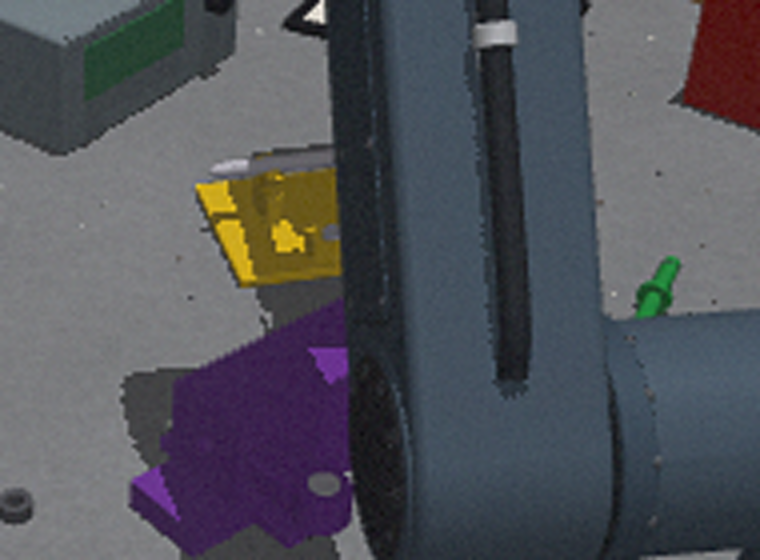

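Request:
{"api": "carry_out", "payload": {
  "rows": [
    [[2.4,-0.5,25,0,0,0],[2.4,-0.5,50,0,0,0],[2.4,-0.5,70,0,0,0],[2.4,-0.5,85,0,0,0],[2.4,-0.5,95,0,0,0],[2.4,-0.5,100.7,0,0,0],[2.4,-0.5,100.7,0,0,0],[2.4,-0.5,100.7,0,0,0]]
  ]
}}

```text
time: 2.35
position: [0.5314, -0.3262, 0.1062]
tool_rot: [0.895, 0.446, 0.0, 0.001]
ft_force: [0.3, -0.5, 0.6]
grip_width: 0.0352
```

```bash
python3 - <<'E'
from h import *
from rig import robot
o=robot.get_obs();print(o["time"],o["position"],o["ft_force"],o["grip_width"],shift(o,[.5301,-.3273,.106],52.97))
c=robot.camera("top");np.savez("top1.npz",**c);cv2.imwrite("pics/t1.png",cv2.resize(c["color"][120:250,300:440,::-1],None,fx=4,fy=4,interpolation=cv2.INTER_CUBIC))
E
```

```text
2.35 [ 0.53138376 -0.32616902  0.10620116] [ 0.25880512 -0.51714785  0.59054725] 0.03515471211265341 (array([-1.7, -0.3,  0.2]), array([0.01 , 0.001, 0.003]))
```

View pics/t1.png

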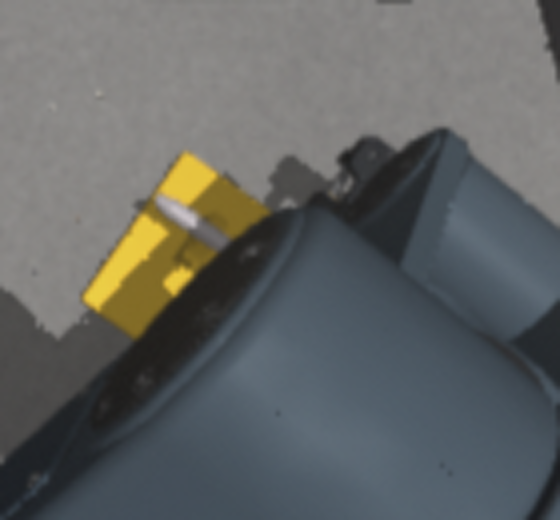

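Request:
{"api": "carry_out", "payload": {
  "rows": [
    [[0,0,0,0,0,0],[0,0,0,0,0,0],[0,0,0,0,0,0],[0,0,0,0,0,0],[0,0,0,0,0,0],[0,0,0,0,0,0]]
  ],
  "fingers": 0,
  "grip_force": 30
}}

```text
time: 3.0
position: [0.5306, -0.3254, 0.1058]
tool_rot: [0.895, 0.446, -0.0, -0.001]
ft_force: [-1.9, 1.6, 3.9]
grip_width: 0.0133
```

```bash
python3 - <<'E'
from h import *
from rig import robot
for i in range(4):
    robot.camera("top");o=robot.get_obs();print(o["time"],np.round(o["position"],4),np.round(o["ft_force"],2),np.round(o["moment"],3),o["grip_width"],shift(o,[.5301,-.3273,.106],52.97))
E
```

```text
3.05 [ 0.5306 -0.3254  0.1057] [-1.84  1.75  4.73] [ 0.209  0.328 -0.022] 0.013162784222855873 (array([-1.8,  0.7, -0.3]), array([-0.009, -0.   ,  0.004]))
3.1 [ 0.5306 -0.3255  0.1057] [-1.71  2.27  4.61] [0.297 0.415 0.022] 0.013625472991246588 (array([-1.8,  0.7, -0.3]), array([-0.008, -0.   ,  0.004]))
3.15 [ 0.5306 -0.3255  0.1057] [-1.75  1.81  4.95] [ 0.25   0.369 -0.024] 0.012774458759974856 (array([-1.8,  0.7, -0.3]), array([-0.008, -0.   ,  0.004]))
3.2 [ 0.5306 -0.3254  0.1057] [-1.48  1.51  5.43] [ 0.299  0.479 -0.056] 0.012894075942414204 (array([-1.8,  0.7, -0.3]), array([-0.009, -0.   ,  0.004]))
```

Request:
{"api": "carry_out", "payload": {
  "rows": [
    [[0,0,-3,0,0,0],[0,0,-8,0,0,0],[0,0,-16,0,0,0],[0,0,-28,0,0,0],[0,0,-42,0,0,0],[0,0,-54,0,0,0],[0,0,-60,0,0,0],[0,0,-60,0,0,0],[0,0,-60,0,0,0],[0,0,-60,0,0,0]]
  ]
}}

```text
time: 4.2
position: [0.5307, -0.3255, 0.165]
tool_rot: [0.895, 0.446, -0.0, -0.001]
ft_force: [-0.1, 0.4, -2.1]
grip_width: 0.0132
```

```bash
python3 - <<'E'
from h import *
from rig import robot
o=robot.get_obs();print(o["time"],np.round(o["position"],4),np.round(o["ft_force"],2),np.round(o["moment"],3),o["grip_width"],shift(o,[.6023,-.0718,.166],93.4))
E
```

```text
4.2 [ 0.5307 -0.3255  0.165 ] [-0.14  0.37 -2.06] [-0.073 -0.041 -0.   ] 0.013187328257176157 (array([245.7, -95.5,  -0.9]), array([-9.00e-03, -4.00e-03, -5.05e+00]))
```

Request:
{"api": "carry_out", "payload": {
  "rows": [
    [[8,-3,0,0,0,-0.15],[24,-9,0,0,0,-0.5],[44,-17,0,0,0,-0.9],[66,-25,0,0,0,-1.35],[90,-34,0,0,0,-1.85],[114,-44,0,0,0,-2.35],[138,-53,-1,0,0,-2.85],[162,-63,-1,0,0,-3.35],[186,-72,-1,0,0,-3.8],[208,-81,-1,0,0,-4.25],[226,-88,-1,0,0,-4.65],[238,-92,-1,0,0,-4.9],[244,-95,-1,0,0,-5.02],[245.7,-95.5,-1,0,0,-5.05],[245.7,-95.5,-1,0,0,-5.05],[245.7,-95.5,-1,0,0,-5.05],[245.7,-95.5,-1,0,0,-5.05]]
  ]
}}

```text
time: 5.9
position: [0.6025, -0.073, 0.1666]
tool_rot: [0.686, 0.727, -0.0, 0.0]
ft_force: [-0.1, -0.9, -3.1]
grip_width: 0.0129
```

```bash
python3 - <<'E'
from h import *
from rig import robot
o=robot.get_obs();print(o["time"],np.round(o["position"],4),o["tool_rot"],np.round(o["ft_force"],2),np.round(o["moment"],3),o["grip_width"],shift(o,[.6023,-.0718,.106],93.4))
ims=[]
for n in("top","side"):
    c=robot.camera(n);np.savez(f"{n}2.npz",**c)
    u,v=proj(c,[.595,.02,.09])[0].astype(int)
    u=max(u,85);v=max(v,65)
    ims.append(cv2.resize(c["color"][v-65:v+65,u-85:u+85,::-1],None,fx=4.4,fy=4.4,interpolation=cv2.INTER_CUBIC)[:,:748]);print(n,u,v)
cv2.imwrite("pics/t2.png",cv2.resize(np.vstack(ims),None,fx=.52,fy=.52,interpolation=cv2.INTER_AREA))
E
```

```text
5.9 [ 0.6025 -0.073   0.1666] [ 6.86309857e-01  7.27309271e-01 -5.27650056e-05  4.22919477e-05] [-0.05 -0.92 -3.1 ] [-0.037 -0.103  0.017] 0.012894064605807184 (array([ 1.2, -0.1, 60.6]), array([-0.   ,  0.001, -0.01 ]))
top 250 171
side 237 169
```

View pics/t2.png

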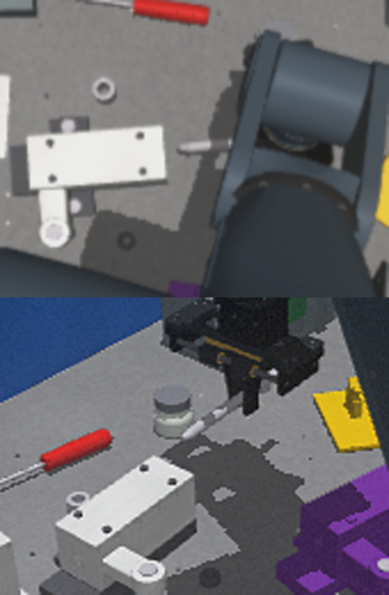

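```bash
python3 - <<'E'
from h import *
from rig import robot
o=robot.get_obs();T=o["position"];R=Rn.from_quat(o["tool_rot"]);d=R.apply([1,0,0]);ax=T+R.apply([0,0,.051])-d*.0368
print("axis z",ax[2],"dir",d)
for n in("top","side"):
    c=load(n+"2.npz");P=cloud(c);img=c["color"].astype(int);sat=img.max(2)-img.min(2)
    rel=P-ax;s=rel@d;e=rel-s[...,None]*d;r=np.linalg.norm(e,axis=-1)
    m=(r<.016)&(s>.06)&(s<.165)&(c["depth"]>0)
    uv=np.argwhere(m)[:,::-1]
    A=proj(c,ax+d*.10)[0];B=proj(c,ax+d*.15)[0];t=(B-A)/np.linalg.norm(B-A);nn=np.array([-t[1],t[0]])
    mmpx=.05/np.linalg.norm(B-A)*1e3
    # along-line pixel bins
    al=(uv-A)@t;pe=(uv-A)@nn
    print(n,"mm/px",mmpx,"n",m.sum(),"depth-pts s",s[m].min(),s[m].max(),"B at",np.linalg.norm(B-A),"tip al",al.max())
    for a in range(int(al.min()),int(al.max())+1,3):
        k=(al>=a)&(al<a+3)
        if k.sum()>2:print("  al",a,k.sum(),"perp px",round((pe[k].max()+pe[k].min())/2,2),round(pe[k].mean(),2),pe[k].max()-pe[k].min(),"col",img[m][k].mean().round())
    print("  perp dir n",nn)
E
```

```text
axis z 0.11558670592491078 dir [-5.80825723e-02  9.98311781e-01 -5.03335399e-05]
top mm/px 2.7197087940234157 n 112 depth-pts s 0.08877290252602915 0.15179453795158576 B at 18.38432118536935 tip al 19.03602668664234
  al -4 13 perp px -0.22 0.11 4.984192312423097 col 113.0
  al -1 15 perp px -0.52 -0.53 4.225718523079652 col 97.0
  al 2 15 perp px -0.28 -0.29 4.225718523079652 col 101.0
  al 5 16 perp px -0.04 -0.04 4.225718523079653 col 154.0
  al 8 16 perp px -0.22 0.02 5.063647203470156 col 161.0
  al 11 15 perp px -0.56 -0.57 4.225718523079653 col 159.0
  al 14 14 perp px -0.36 -0.48 4.1462636320325945 col 150.0
  al 17 7 perp px -0.13 -0.13 2.152586707063355 col 151.0
  perp dir n [-0.07945489 -0.99683846]
side mm/px 3.5124848211383437 n 134 depth-pts s 0.062441260281880726 0.1551589495556179 B at 14.23493695947012 tip al 15.693970945629896
  al -12 13 perp px -0.24 -0.09 4.425162084051694 col 101.0
  al -9 15 perp px -0.04 -0.13 4.67373333199536 col 117.0
  al -6 16 perp px -0.12 -0.07 4.996974932764532 col 147.0
  al -3 15 perp px -0.34 -0.34 4.425162084051694 col 114.0
  al 0 15 perp px -0.14 -0.11 4.67373333199536 col 102.0
  al 3 15 perp px 0.06 0.12 4.425162084051694 col 154.0
  al 6 16 perp px -0.15 -0.15 4.996974932764532 col 154.0
  al 9 15 perp px -0.36 -0.42 4.425162084051694 col 158.0
  al 12 11 perp px -0.16 -0.2 3.032965138682351 col 153.0
  perp dir n [-0.57181285 -0.8203841 ]
```

Request:
{"api": "carry_out", "payload": {
  "rows": [
    [[0,0.4,8,0,0,0],[0,0.4,20,0,0,0],[0,0.4,34,0,0,0],[0,0.4,46,0,0,0],[0,0.4,56,0,0,0],[0,0.4,60.8,0,0,0],[0,0.4,60.8,0,0,0],[0,0.4,60.8,0,0,0],[0,0.4,60.8,0,0,0],[0,0.4,60.8,0,0,0]]
  ]
}}

```text
time: 7.0
position: [0.6034, -0.0722, 0.1064]
tool_rot: [0.686, 0.728, 0.0, 0.001]
ft_force: [0.8, -0.7, -2.7]
grip_width: 0.0127
```

```bash
cat > st.py <<'E'
from h import *
from rig import robot
def st():
    o=robot.get_obs();T=o["position"];R=Rn.from_quat(o["tool_rot"]);d=R.apply([1,0,0])
    L=(.0614-T[1])/.9983;print("t",round(o["time"],2),"TCP",np.round(T,4),"L",round(L,4),"latErr(mm,+x)",round((T[0]-(.5951+.0585*L))*1e3,2),"zerr",round((T[2]-.1058)*1e3,2),"yaw",np.round(np.degrees(np.arctan2(d[1],d[0])),2),"pitch",round(np.degrees(d[2]),2),"F",np.round(o["ft_force"],2),"M",np.round(o["moment"],3),"w",round(o["grip_width"],4))
    return o
def near(fn,P,w=85,h=65,f=4.4,n="side"):
    c=robot.camera(n);np.savez(f"{n}_l.npz",**c);u,v=proj(c,P)[0].astype(int);u=max(u,w);v=max(v,h);print("crop",u-w,v-h)
    cv2.imwrite(fn,cv2.resize(c["color"][v-h:v+h,u-w:u+w,::-1],None,fx=f,fy=f,interpolation=cv2.INTER_CUBIC));return c
E
python3 - <<'E'
from st import *
st();near("pics/s3.png",[.595,.03,.06],60,45,6.5)
E
```

```text
t 7.0 TCP [ 0.6034 -0.0722  0.1064] L 0.1338 latErr(mm,+x) 0.49 zerr 0.61 yaw 93.4 pitch -0.03 F [ 0.84 -0.71 -2.69] M [-0.075 -0.147 -0.001] w 0.0127
crop 175 134
```

View pics/s3.png

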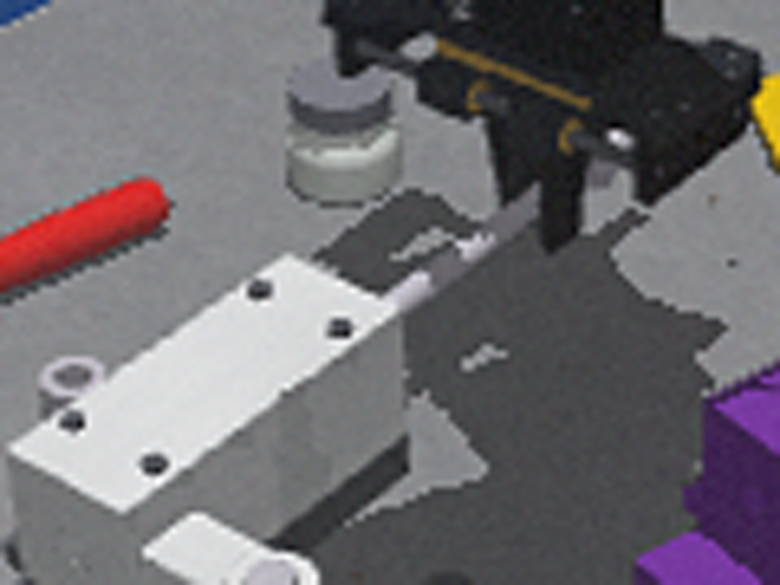

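Request:
{"api": "carry_out", "payload": {
  "rows": [
    [[1,-0.5,0.6,0,0,0],[3,-0.5,0.6,0,0,0],[6,-0.5,0.6,0,0,0],[9,-0.5,0.6,0,0,0],[12,-0.5,0.6,0,0,0],[15,-0.5,0.6,0,0,0],[17,-0.5,0.6,0,0,0],[19,-0.5,0.6,0,0,0],[21,-0.5,0.6,0,0,0],[22,-0.5,0.6,0,0,0],[23,-0.5,0.6,0,0,0],[23,-0.5,0.6,0,0,0]]
  ]
}}

```text
time: 8.25
position: [0.6012, -0.0491, 0.1052]
tool_rot: [0.686, 0.728, 0.0, -0.0]
ft_force: [-0.2, 0.0, -2.9]
grip_width: 0.013
```

```bash
python3 -c "
from st import *
st()"
```

```text
t 8.25 TCP [ 0.6012 -0.0491  0.1052] L 0.1106 latErr(mm,+x) -0.41 zerr -0.62 yaw 93.4 pitch 0.0 F [-0.19  0.01 -2.94] M [-0.106 -0.14   0.011] w 0.013
```

Request:
{"api": "carry_out", "payload": {
  "rows": [
    [[0.5,0.3,-0.6,0,0,0],[1,0.3,-0.6,0,0,0],[2,0.3,-0.6,0,0,0],[3,0.3,-0.6,0,0,0],[4,0.3,-0.6,0,0,0],[5,0.3,-0.6,0,0,0],[6,0.3,-0.6,0,0,0],[6,0.3,-0.6,0,0,0]]
  ]
}}

```text
time: 9.05
position: [0.6011, -0.043, 0.1058]
tool_rot: [0.686, 0.728, 0.0, -0.0]
ft_force: [1.1, -0.2, -3.7]
grip_width: 0.0132
```

```bash
python3 -c "
from st import *
st()"
```

```text
t 9.05 TCP [ 0.6011 -0.043   0.1058] L 0.1046 latErr(mm,+x) -0.15 zerr -0.04 yaw 93.41 pitch 0.0 F [ 1.08 -0.22 -3.71] M [-0.028 -0.134 -0.006] w 0.0132
```

Request:
{"api": "carry_out", "payload": {
  "rows": [
    [[1,0.1,0,0,0,0],[2,0.1,0,0,0,0],[3,0.1,0,0,0,0],[4,0.1,0,0,0,0],[5,0.1,0,0,0,0],[6,0.1,0,0,0,0],[7,0.1,0,0,0,0],[8,0.1,0,0,0,0],[8,0.1,0,0,0,0]]
  ]
}}

```text
time: 9.95
position: [0.6007, -0.035, 0.1057]
tool_rot: [0.686, 0.728, 0.0, -0.0]
ft_force: [-0.5, -0.3, -3.2]
grip_width: 0.0131
```

```bash
python3 -c "
from st import *
st()"
```

```text
t 9.95 TCP [ 0.6007 -0.035   0.1057] L 0.0965 latErr(mm,+x) -0.05 zerr -0.05 yaw 93.4 pitch 0.01 F [-0.54 -0.29 -3.23] M [-0.018 -0.09   0.015] w 0.0131
```

Request:
{"api": "carry_out", "payload": {
  "rows": [
    [[1.5,0,0,0,0,0],[3,0,0,0,0,0],[5,0,0,0,0,0],[7,0,0,0,0,0],[9,0,0,0,0,0],[11,0,0,0,0,0],[13,0,0,0,0,0],[15,0,0,0,0,0],[17,0,0,0,0,0],[19,0,0,0,0,0],[21,0,0,0,0,0],[23,0,0,0,0,0],[25,0,0,0,0,0],[27,0,0,0,0,0],[28.5,0,0,0,0,0],[30,0,0,0,0,0],[30,0,0,0,0,0]]
  ]
}}

```text
time: 11.65
position: [0.5989, -0.005, 0.1057]
tool_rot: [0.686, 0.728, -0.0, -0.0]
ft_force: [-0.6, 1.0, -1.9]
grip_width: 0.0131
```

```bash
python3 -c "
from st import *
st()"
```

```text
t 11.65 TCP [ 0.5989 -0.005   0.1057] L 0.0665 latErr(mm,+x) -0.1 zerr -0.07 yaw 93.41 pitch 0.0 F [-0.61  0.96 -1.89] M [-0.079 -0.081  0.019] w 0.0131
```

Request:
{"api": "carry_out", "payload": {
  "rows": [
    [[1.5,0,0,0,0,0],[3,0,0,0,0,0],[4.5,0,0,0,0,0],[6,0,0,0,0,0],[7.5,0,0,0,0,0],[9,0,0,0,0,0],[10.5,0,0,0,0,0],[12,0,0,0,0,0],[13.5,0,0,0,0,0],[15,0,0,0,0,0],[16.5,0,0,0,0,0],[18,0,0,0,0,0],[19.5,0,0,0,0,0],[21,0,0,0,0,0],[22.5,0,0,0,0,0],[24,0,0,0,0,0],[25.5,0,0,0,0,0],[27,0,0,0,0,0],[28,0,0,0,0,0]]
  ]
}}

```text
time: 13.55
position: [0.5978, 0.0203, 0.106]
tool_rot: [0.685, 0.728, -0.001, 0.002]
ft_force: [-0.3, -10.0, -2.6]
grip_width: 0.0131
```

```bash
python3 - <<'E'
from st import *
st();near("pics/s4.png",[.597,-.01,.06],60,45,6.5)
E
```

```text
t 13.55 TCP [0.5978 0.0203 0.106 ] L 0.0412 latErr(mm,+x) 0.32 zerr 0.23 yaw 93.48 pitch -0.23 F [-0.32 -9.95 -2.56] M [-1.492e+00  7.600e-02  1.000e-03] w 0.0131
crop 184 128
```

View pics/s4.png

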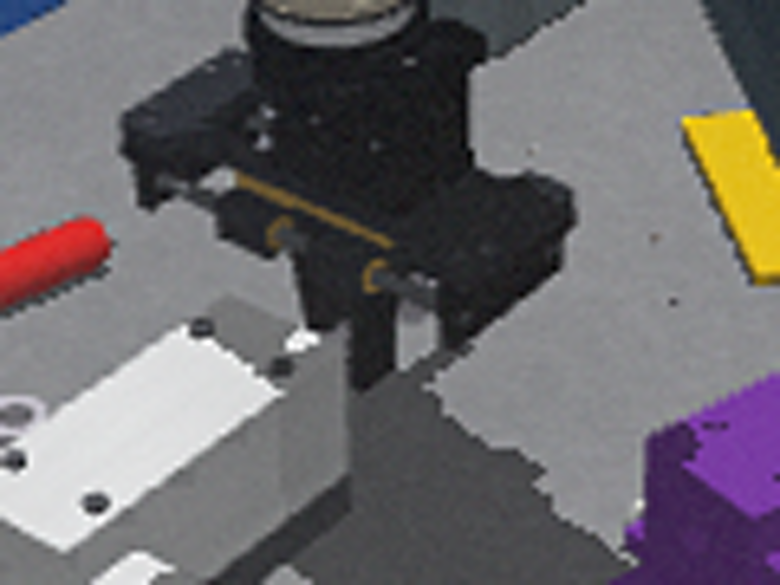

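Request:
{"api": "carry_out", "payload": {
  "rows": [
    [[-2,0,0,0,0,0],[-2,0,0,0,0,0],[-2,0,0,0,0,0],[-2,0,0,0,0,0],[-2,0,0,0,0,0],[-2,0,-5,0,0,0],[-2,0,-15,0,0,0],[-2,0,-28,0,0,0],[-2,0,-40,0,0,0],[-2,0,-45,0,0,0],[-2,0,-45,0,0,0],[-2,0,-45,0,0,0]]
  ],
  "fingers": 0.4
}}

```text
time: 14.8
position: [0.5973, 0.0208, 0.151]
tool_rot: [0.686, 0.728, 0.0, 0.0]
ft_force: [-0.3, 0.6, 0.6]
grip_width: 0.0351
```

```bash
python3 - <<'E'
from st import *
st();near("pics/s5.png",[.597,-.01,.06],60,45,6.5)
c=robot.camera("top");np.savez("top_l.npz",**c)
E
```

```text
t 14.8 TCP [0.5973 0.0208 0.151 ] L 0.0407 latErr(mm,+x) -0.17 zerr 45.16 yaw 93.4 pitch -0.0 F [-0.29  0.64  0.58] M [-0.004 -0.131  0.033] w 0.0351
crop 184 128
```

View pics/s5.png

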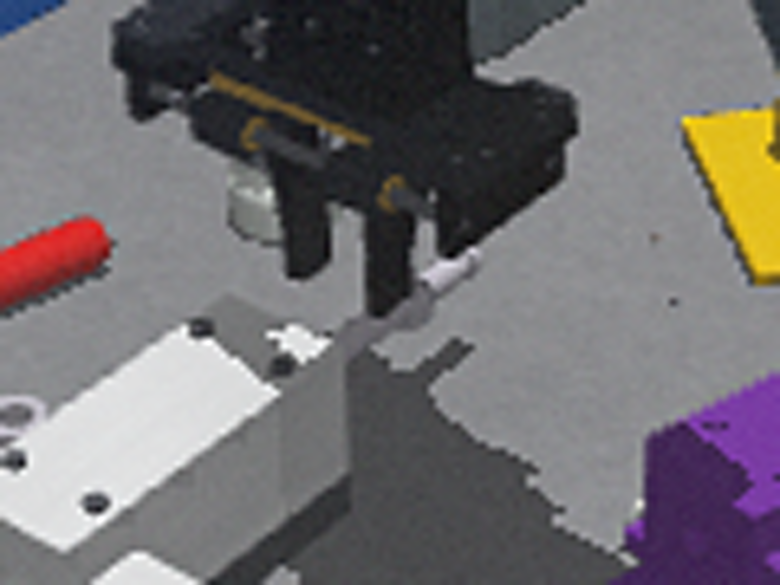

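```bash
python3 - <<'E'
from st import *
o=st();c=load("side_l.npz")
d=np.array([-.0593,.9982,0]);m0=np.array([.5951,.0614,.055]);lat=np.array([.9982,.0593,0])
P=cloud(c)-m0;L=-(P@d);Y=P@lat;Z=P[...,2]
m=(L>.055)&(L<.14)&(abs(Y)<.018)&(Z>-.02)&(Z<.02)
for a in np.arange(.055,.14,.006):
    k=m&(L>=a)&(L<a+.006)
    if k.sum()>1:print(round(a,3),k.sum(),"Y %.4f..%.4f Zmax %.4f Zmin %.4f"%(Y[k].min(),Y[k].max(),Z[k].max(),Z[k].min()))
for Lt in (.105,.107):
    t=m0-d*Lt;print(Lt,shift(o,[t[0],t[1],.104],93.4))
E
```

```text
t 14.9 TCP [0.597  0.0208 0.1503] L 0.0407 latErr(mm,+x) -0.45 zerr 44.53 yaw 93.4 pitch 0.01 F [-0.51 -0.26  0.49] M [-0.027 -0.126  0.003] w 0.0349
0.055 5 Y -0.0092..-0.0032 Zmax 0.0041 Zmin -0.0040
0.061 5 Y -0.0085..-0.0042 Zmax 0.0026 Zmin -0.0058
0.067 4 Y -0.0061..-0.0048 Zmax 0.0001 Zmin -0.0118
0.073 22 Y -0.0147..0.0008 Zmax 0.0101 Zmin -0.0166
0.079 5 Y -0.0139..-0.0049 Zmax 0.0096 Zmin -0.0024
0.085 4 Y -0.0082..-0.0039 Zmax 0.0063 Zmin -0.0019
0.091 8 Y -0.0084..0.0037 Zmax 0.0050 Zmin -0.0108
0.097 7 Y -0.0076..-0.0009 Zmax 0.0041 Zmin -0.0043
0.103 7 Y -0.0081..0.0019 Zmax 0.0027 Zmin -0.0055
0.109 6 Y -0.0068..-0.0020 Zmax 0.0032 Zmin -0.0054
0.115 4 Y -0.0085..-0.0047 Zmax 0.0002 Zmin -0.0084
0.121 6 Y -0.0075..-0.0019 Zmax 0.0024 Zmin -0.0075
0.105 (array([-64.4,   0.5,  46.3]), array([-0.007, -0.002, -0.   ]))
0.107 (array([-66.4,   0.5,  46.3]), array([-0.007, -0.002, -0.   ]))
```

Request:
{"api": "carry_out", "payload": {
  "rows": [
    [[-5,0.3,0,0,0,0],[-15,0.3,0,0,0,0],[-30,0.3,0,0,0,0],[-46,0.3,0,0,0,0],[-58,0.3,0,0,0,0],[-65.5,0.3,0,0,0,0],[-65.5,0.3,0,0,0,0],[-65.5,0.3,8,0,0,0],[-65.5,0.3,20,0,0,0],[-65.5,0.3,32,0,0,0],[-65.5,0.3,42,0,0,0],[-65.5,0.3,47.8,0,0,0],[-65.5,0.3,47.8,0,0,0],[-65.5,0.3,47.8,0,0,0],[-65.5,0.3,47.8,0,0,0]]
  ]
}}

```text
time: 16.4
position: [0.602, -0.0447, 0.1034]
tool_rot: [0.686, 0.728, 0.0, 0.0]
ft_force: [0.3, -0.4, 0.7]
grip_width: 0.0346
```

```bash
python3 - <<'E'
from st import *
st();near("pics/s6.png",[.597,-.01,.06],60,45,6.5)
E
```

```text
t 16.4 TCP [ 0.602  -0.0447  0.1034] L 0.1063 latErr(mm,+x) 0.64 zerr -2.44 yaw 93.4 pitch -0.02 F [ 0.27 -0.43  0.7 ] M [-0.021 -0.105  0.005] w 0.0346
crop 184 128
```

View pics/s6.png

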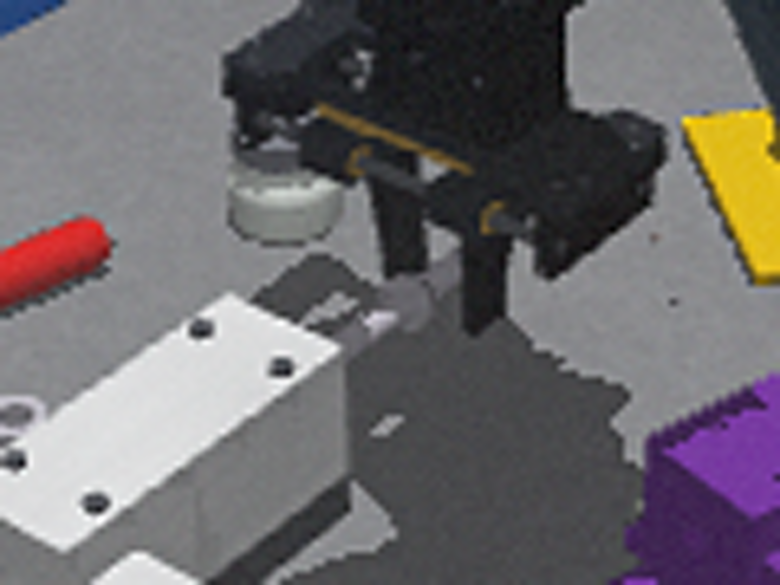

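Request:
{"api": "carry_out", "payload": {
  "rows": [
    [[0,-0.6,0,0,0,0],[0,-0.6,0,0,0,0],[0,-0.6,0,0,0,0],[0,-0.6,0,0,0,0],[0,-0.6,0,0,0,0],[0,-0.6,0,0,0,0],[0,-0.6,0,0,0,0]]
  ],
  "fingers": 0,
  "grip_force": 35
}}

```text
time: 17.15
position: [0.601, -0.0447, 0.103]
tool_rot: [0.686, 0.728, 0.0, 0.0]
ft_force: [-0.2, 0.1, 1.0]
grip_width: 0.0129
```

```bash
python3 -c "
from st import *
st()"
```

```text
t 17.15 TCP [ 0.601  -0.0447  0.103 ] L 0.1063 latErr(mm,+x) -0.29 zerr -2.79 yaw 93.4 pitch -0.0 F [-0.17  0.05  0.98] M [-0.056 -0.069  0.018] w 0.0129
```

Request:
{"api": "carry_out", "payload": {
  "rows": [
    [[0,0.2,-1,0,0,0],[0,0.2,-2,0,0,0],[0,0.2,-2.8,0,0,0],[0,0.2,-2.8,0,0,0],[0,0.2,-2.8,0,0,0]]
  ]
}}

```text
time: 17.65
position: [0.601, -0.0446, 0.1056]
tool_rot: [0.686, 0.728, -0.0, -0.0]
ft_force: [0.4, 0.2, -1.6]
grip_width: 0.0127
```

```bash
python3 - <<'E'
from st import *
o=st();c=near("pics/s7.png",[.597,-.01,.06],60,45,6.5)
d=np.array([-.0593,.9982,0]);m0=np.array([.5951,.0614,.055]);lat=np.array([.9982,.0593,0])
P=cloud(c)-m0;L=-(P@d);Y=P@lat;Z=P[...,2]
m=(L>0.0)&(L<.1)&(abs(Y)<.018)&(Z>-.02)&(Z<.02)
for a in np.arange(.0,.1,.01):
    k=m&(L>=a)&(L<a+.01)
    if k.sum()>1:print(round(a,3),k.sum(),"Zmax %.4f Zmin %.4f"%(Z[k].max(),Z[k].min()))
E
```

```text
t 17.65 TCP [ 0.601  -0.0446  0.1056] L 0.1062 latErr(mm,+x) -0.29 zerr -0.21 yaw 93.4 pitch 0.0 F [ 0.38  0.17 -1.61] M [-0.117  0.005  0.01 ] w 0.0127
crop 184 128
0.03 16 Zmax 0.0085 Zmin -0.0056
0.04 12 Zmax 0.0075 Zmin -0.0049
0.05 14 Zmax 0.0062 Zmin -0.0035
0.06 16 Zmax 0.0090 Zmin -0.0046
0.07 34 Zmax 0.0135 Zmin -0.0116
0.08 8 Zmax 0.0090 Zmin -0.0034
0.09 57 Zmax 0.0181 Zmin -0.0197
```

Request:
{"api": "carry_out", "payload": {
  "rows": [
    [[1,0.2,0,0,0,0],[2,0.2,0,0,0,0],[3.5,0.2,0,0,0,0],[5,0.2,0,0,0,0],[6.5,0.2,0,0,0,0],[8,0.2,0,0,0,0],[9.5,0.2,0,0,0,0],[11,0.2,0,0,0,0],[12.5,0.2,0,0,0,0],[14,0.2,0,0,0,0],[15,0.2,0,0,0,0]]
  ]
}}

```text
time: 18.8
position: [0.6016, -0.0324, 0.1062]
tool_rot: [0.685, 0.728, -0.001, 0.003]
ft_force: [-1.1, -10.1, -1.5]
grip_width: 0.0128
```

```bash
python3 -c "
from st import *
st()"
```

```text
t 18.8 TCP [ 0.6016 -0.0324  0.1062] L 0.0939 latErr(mm,+x) 1.0 zerr 0.4 yaw 93.5 pitch -0.28 F [ -1.06 -10.12  -1.51] M [-1.74  -0.038  0.099] w 0.0128
```

Request:
{"api": "carry_out", "payload": {
  "rows": [
    [[1.5,-0.4,0.2,0,0,0],[3,-0.8,0.2,0,0,0],[4.5,-0.8,0.2,0,0,0],[6,-0.8,0.2,0,0,0],[7.5,-0.8,0.2,0,0,0],[9,-0.8,0.2,0,0,0],[10.5,-0.8,0.2,0,0,0],[12,-0.8,0.2,0,0,0],[13.5,-0.8,0.2,0,0,0],[15,-0.8,0.2,0,0,0],[16.5,-0.8,0.2,0,0,0],[18,-0.8,0.2,0,0,0],[19.5,-0.8,0.2,0,0,0],[20,-0.8,0.2,0,0,0]]
  ]
}}

```text
time: 20.2
position: [0.5999, -0.0129, 0.1062]
tool_rot: [0.685, 0.728, -0.001, 0.003]
ft_force: [-1.1, -11.6, -0.4]
grip_width: 0.0126
```

```bash
python3 -c "
from st import *
st()"
```

```text
t 20.2 TCP [ 0.5999 -0.0129  0.1062] L 0.0744 latErr(mm,+x) 0.41 zerr 0.41 yaw 93.49 pitch -0.31 F [ -1.13 -11.59  -0.41] M [-1.945 -0.1    0.072] w 0.0126
```

Request:
{"api": "carry_out", "payload": {
  "rows": [
    [[1.5,-0.3,0.3,0,0,0],[3,-0.4,0.3,0,0,0],[4.5,-0.4,0.3,0,0,0],[6,-0.4,0.3,0,0,0],[7.5,-0.4,0.3,0,0,0],[9,-0.4,0.3,0,0,0],[10.5,-0.4,0.3,0,0,0],[12,-0.4,0.3,0,0,0],[13.5,-0.4,0.3,0,0,0],[15,-0.4,0.3,0,0,0],[16.5,-0.4,0.3,0,0,0],[18,-0.4,0.3,0,0,0],[19.5,-0.4,0.3,0,0,0],[21,-0.4,0.3,0,0,0],[22.5,-0.4,0.3,0,0,0],[24,-0.4,0.3,0,0,0]]
  ]
}}

```text
time: 21.8
position: [0.5982, 0.0101, 0.1062]
tool_rot: [0.685, 0.728, -0.001, 0.003]
ft_force: [0.5, -14.9, 1.1]
grip_width: 0.0133
```

```bash
python3 -c "
from st import *
st()"
```

```text
t 21.8 TCP [0.5982 0.0101 0.1062] L 0.0514 latErr(mm,+x) 0.05 zerr 0.45 yaw 93.51 pitch -0.39 F [  0.53 -14.87   1.05] M [-2.484  0.017 -0.036] w 0.0133
```

Request:
{"api": "carry_out", "payload": {
  "rows": [
    [[1,0,0,0,0.03,0],[2,0,-0.3,0,0.05,0],[3,0,-0.3,0,0.05,0],[4,0,-0.3,0,0.05,0],[5,0,-0.3,0,0.05,0],[6,0,-0.3,0,0.05,0],[7,0,-0.3,0,0.05,0],[8,0,-0.3,0,0.05,0],[9,0,-0.3,0,0.05,0],[10,0,-0.3,0,0.05,0],[11,0,-0.3,0,0.05,0],[12,0,-0.3,0,0.05,0]]
  ]
}}

```text
time: 23.0
position: [0.5974, 0.0222, 0.1064]
tool_rot: [0.685, 0.728, 0.001, 0.001]
ft_force: [-1.3, -13.9, 0.5]
grip_width: 0.0129
```

```bash
python3 - <<'E'
from st import *
st();near("pics/s8.png",[.597,.03,.06],60,45,6.5)
E
```

```text
t 23.0 TCP [0.5974 0.0222 0.1064] L 0.0393 latErr(mm,+x) -0.03 zerr 0.57 yaw 93.51 pitch 0.02 F [ -1.31 -13.94   0.47] M [-2.5    0.003  0.005] w 0.0129
crop 174 134
```

View pics/s8.png

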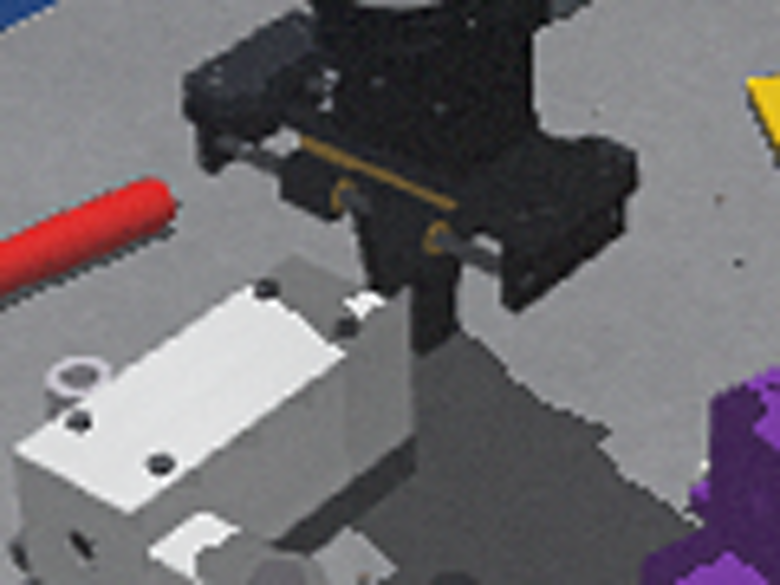

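Request:
{"api": "carry_out", "payload": {
  "rows": [
    [[1,0,0,0,0,0],[2,0,0.2,0,0,0],[3,0,0.3,0,0,0],[4,0,0.3,0,0,0],[5,0,0.3,0,0,0],[6,0,0.3,0,0,0],[6,0,0.3,0,0,0]]
  ]
}}

```text
time: 23.75
position: [0.597, 0.0279, 0.1064]
tool_rot: [0.685, 0.729, 0.001, 0.001]
ft_force: [-1.3, -14.8, 1.4]
grip_width: 0.0129
```

```bash
python3 -c "
from st import *
st()"
```

```text
t 23.75 TCP [0.597  0.0279 0.1064] L 0.0335 latErr(mm,+x) -0.07 zerr 0.56 yaw 93.53 pitch -0.0 F [ -1.28 -14.76   1.44] M [-2.657  0.11  -0.017] w 0.0129
```

Moving 5.7 mm per 6 commanded, so still sliding; now 1 mm steps.

Request:
{"api": "carry_out", "payload": {
  "rows": [
    [[0.7,0,0,0,0,0],[1.4,0,0,0,0,0],[2,0,0,0,0,0],[2.5,0,0,0,0,0],[2.5,0,0,0,0,0]]
  ]
}}

```text
time: 24.25
position: [0.5968, 0.0303, 0.1064]
tool_rot: [0.685, 0.729, 0.001, 0.001]
ft_force: [-1.6, -15.2, 2.3]
grip_width: 0.0131
```

Request:
{"api": "carry_out", "payload": {
  "rows": [
    [[0.5,0,0,0,0,0],[1,0,0,0,0,0],[1,0,0,0,0,0]]
  ]
}}

```text
time: 24.55
position: [0.5967, 0.0313, 0.1064]
tool_rot: [0.685, 0.729, 0.001, 0.001]
ft_force: [-1.5, -16.1, 1.9]
grip_width: 0.0129
```

Request:
{"api": "carry_out", "payload": {
  "rows": [
    [[0.5,0,0,0,0,0],[1,0,0,0,0,0],[1,0,0,0,0,0]]
  ]
}}

```text
time: 24.85
position: [0.5968, 0.0316, 0.1064]
tool_rot: [0.685, 0.729, 0.0, 0.001]
ft_force: [-1.6, -17.7, 1.9]
grip_width: 0.0125
```

```bash
python3 - <<'E'
from st import *
st()
c=load("side_l.npz")
E
```

```text
t 24.85 TCP [0.5968 0.0316 0.1064] L 0.0298 latErr(mm,+x) -0.08 zerr 0.63 yaw 93.56 pitch -0.08 F [ -1.62 -17.72   1.93] M [-3.101  0.104  0.025] w 0.0125
```

Request:
{"api": "carry_out", "payload": {
  "rows": [
    [[0.5,0,0,0,0,0],[0.8,0,0,0,0,0],[0.8,0,0,0,0,0]]
  ]
}}

```text
time: 25.15
position: [0.5967, 0.0317, 0.1064]
tool_rot: [0.685, 0.729, 0.0, 0.002]
ft_force: [-1.4, -20.3, 0.7]
grip_width: 0.0131
```

```bash
python3 - <<'E'
from st import *
st()
c=near("pics/s9.png",[.597,.03,.06],60,45,6.5)
E
```

```text
t 25.15 TCP [0.5967 0.0317 0.1064] L 0.0298 latErr(mm,+x) -0.1 zerr 0.59 yaw 93.58 pitch -0.13 F [ -1.43 -20.3    0.69] M [-3.437  0.158 -0.014] w 0.0131
crop 174 134
```

Request:
{"api": "carry_out", "payload": {
  "rows": [
    [[-1.5,0,0,0,0,0],[-3,0,0,0,0,0],[-3.5,0,0,0,0,0],[-3.5,0,0,0,0,0]]
  ]
}}

```text
time: 25.6
position: [0.5967, 0.0313, 0.1064]
tool_rot: [0.685, 0.728, 0.002, -0.0]
ft_force: [-1.3, -9.6, 1.7]
grip_width: 0.0129
```

Request:
{"api": "carry_out", "payload": {
  "rows": [
    [[-1,0,0,0,0,0],[-1,0,0,0,0,0],[-1,0,0,0,0,0],[-1,0,0,0,0,0],[-1,0,-4,0,0,0],[-1,0,-12,0,0,0],[-1,0,-26,0,0,0],[-1,0,-45,0,0,0],[-5,0,-65,0,0,0],[-20,0,-85,0,0,0],[-45,0,-100,0,0,0],[-75,0,-110,0,0,0],[-105,0,-115,0,0,0],[-130,0,-115,0,0,0],[-140,0,-115,0,0,0],[-140,0,-115,0,0,0],[-140,0,-115,0,0,0]]
  ],
  "fingers": 0.4
}}

```text
time: 27.3
position: [0.6035, -0.1057, 0.2195]
tool_rot: [0.686, 0.728, 0.003, -0.003]
ft_force: [1.3, 0.7, 0.1]
grip_width: 0.0345
```

```bash
python3 - <<'E'
from st import *
st()
c=near("pics/s10.png",[.597,.03,.06],45,34,4.4)
d=np.array([-.0593,.9982,0]);m0=np.array([.5951,.0614,.055]);lat=np.array([.9982,.0593,0])
P=cloud(c)-m0;L=-(P@d);Y=P@lat;Z=P[...,2]
m=(L>-.01)&(L<.07)&(abs(Y)<.018)&(Z>-.02)&(Z<.025)
for a in np.arange(-.002,.07,.005):
    k=m&(L>=a)&(L<a+.005)
    if k.sum()>1:print(round(a,3),k.sum(),"Zmax %.4f Zmin %.4f"%(Z[k].max(),Z[k].min()))
t=robot.camera("top")
u,v=proj(t,[.597,.03,.06])[0].astype(int)
b=cv2.resize(t["color"][v-34:v+34,u-45:u+45,::-1],None,fx=4.4,fy=4.4,interpolation=cv2.INTER_CUBIC)
cv2.imwrite("pics/f.png",np.hstack([cv2.imread("pics/s10.png"),b]))
E
```

```text
t 27.3 TCP [ 0.6035 -0.1057  0.2195] L 0.1674 latErr(mm,+x) -1.41 zerr 113.66 yaw 93.39 pitch 0.45 F [1.34 0.66 0.08] M [ 0.013 -0.114 -0.005] w 0.0345
crop 189 145
0.028 4 Zmax 0.0077 Zmin -0.0004
0.033 6 Zmax 0.0056 Zmin -0.0021
0.038 10 Zmax 0.0084 Zmin -0.0020
0.043 5 Zmax 0.0046 Zmin -0.0018
0.048 4 Zmax 0.0066 Zmin -0.0000
```

View pics/f.png

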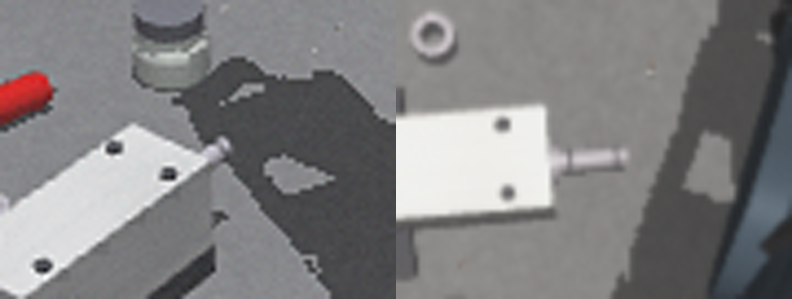

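```bash
python3 - <<'E'
from st import *
d=np.array([-.0593,.9982,0]);m0=np.array([.5944,.0614,.055])
t=robot.camera("top");g=t["color"].astype(float).mean(2)
for Ls in (0,.003,.006,.05):print(Ls,proj(t,m0-d*Ls)[0])
Ls=np.arange(-.004,.06,.001)
uv=proj(t,m0-d*Ls[:,None]).astype(np.float32)
print([(round(l*1e3),int(x)) for l,x in zip(Ls,cv2.remap(g.astype(np.float32),uv[:,0],uv[:,1],cv2.INTER_LINEAR).ravel())])
off=proj(t,(m0+np.array([.0102,0,0]))-d*Ls[:,None]).astype(np.float32)
print("10mm off axis",[(round(l*1e3),int(x)) for l,x in zip(Ls[:25],cv2.remap(g.astype(np.float32),off[:,0],off[:,1],cv2.INTER_LINEAR).ravel())])
print("t",robot.get_obs()["time"])
E
```

```text
0 [236.36571537 173.32350047]
0.003 [237.40606417 173.23910452]
0.006 [238.44625879 173.15472108]
0.05 [253.68475584 171.91853235]
[(-4, 237), (-3, 235), (-2, 231), (-1, 228), (0, 222), (1, 216), (2, 212), (3, 210), (4, 209), (5, 207), (6, 205), (7, 204), (8, 202), (9, 201), (10, 200), (11, 190), (12, 171), (13, 152), (14, 155), (15, 170), (16, 186), (17, 193), (18, 196), (19, 200), (20, 201), (21, 200), (22, 200), (23, 199), (24, 199), (25, 198), (26, 197), (27, 196), (28, 195), (29, 195), (30, 195), (31, 195), (32, 194), (33, 194), (34, 194), (35, 194), (36, 193), (37, 193), (38, 193), (39, 193), (40, 189), (41, 182), (42, 175), (43, 170), (44, 166), (45, 161), (46, 170), (47, 182), (48, 192), (49, 185), (50, 178), (51, 171), (52, 160), (53, 149), (54, 140), (55, 138), (56, 136), (57, 135), (58, 135), (59, 134)]
10mm off axis [(-4, 236), (-3, 226), (-2, 212), (-1, 198), (0, 185), (1, 172), (2, 159), (3, 153), (4, 148), (5, 144), (6, 141), (7, 139), (8, 137), (9, 136), (10, 136), (11, 135), (12, 134), (13, 133), (14, 134), (15, 136), (16, 138), (17, 139), (18, 139), (19, 139), (20, 138)]
t 27.45
```

```bash
python3 - <<'E'
from st import *
t=robot.camera("top");P=cloud(t)
for y in range(165,182):print(y,[int(z*1e3) for z in P[y,232:258,2]])
cv2.imwrite("pics/t9.png",cv2.resize(t["color"][155:192,222:262,::-1],None,fx=14,fy=14,interpolation=cv2.INTER_NEAREST))
E
```

```text
165 [89, 88, 89, 89, 15, 1, 5, 0, 1, 2, 0, 1, 2, -1, 3, 1, 1, 0, 3, 1, 4, -1, 1, 0, 4, 0]
166 [92, 85, 86, 89, 34, 0, 1, -1, -4, 0, -1, 1, 4, 2, 0, 0, -1, -1, -2, 1, 0, 3, 0, 1, 0, 0]
167 [85, 87, 89, 91, 53, -2, 1, 1, 0, 0, 3, 3, -4, -1, -1, 0, 0, 1, 3, 5, -1, -2, -1, 1, 1, 0]
168 [88, 86, 85, 91, 64, 0, -1, 1, 2, 1, 0, 2, 0, 3, 0, 0, 4, 1, -3, 7, 0, 0, -3, 4, 1, 0]
169 [88, 91, 86, 88, 83, 58, 55, 0, 2, 1, -1, 0, 1, 0, 0, 1, 0, 0, 0, 0, -4, 1, 0, 0, 1, -1]
170 [89, 88, 88, 92, 85, 65, 64, 3, 0, 2, 0, -1, 0, -1, 1, 3, -1, 1, 59, 59, 58, 59, 0, 0, 0, -3]
171 [87, 85, 87, 92, 90, 65, 64, 56, 55, 60, 57, 61, 56, 58, 63, 61, 62, 62, 63, 59, 59, 58, 1, 0, -1, 0]
172 [88, 86, 87, 89, 87, 69, 67, 60, 60, 61, 61, 60, 64, 63, 61, 61, 1127, 61, 64, 61, 65, 63, 0, 4, -1, -1]
173 [87, 88, 91, 90, 87, 67, 65, 63, 57, 58, 59, 61, 64, 61, 62, 61, 59, 59, 64, 62, 61, 61, 59, 4, 0, 1]
174 [88, 86, 90, 89, 89, 68, 62, 61, 65, 60, 60, 62, 60, 62, 62, 62, 61, 63, 59, 60, 61, 58, 56, 4, 3, 0]
175 [87, 89, 88, 88, 91, 70, 67, 58, 61, 57, 58, 59, 61, 58, 61, 57, 3, 1, -2, 0, -1, 0, -1, 1, 3, 4]
176 [84, 89, 86, 88, 89, 64, 65, 2, 2, 0, 0, 2, 1, 2, 0, 0, 3, 3, 0, 0, 0, 0, -4, 1, 0, 1]
177 [89, 87, 89, 86, 93, 61, 61, -1, 2, 1, 0, 0, -2, 0, -1, 1, -1, 2, 0, 3, 0, 7, -1, 0, -1, 0]
178 [89, 88, 90, 92, 88, 25, 3, 2, -2, 2, -1, -2, 2, 1, 0, 2, 3, 0, 3, -2, 0, 0, 0, 0, -1, -2]
179 [87, 88, 87, 88, 91, 38, 0, 3, 1, 1, 0, 2, 2, 2, 2, -1, 0, 2, 0, 0, 1, 3, 0, 0, 0, 0]
180 [91, 89, 89, 87, 87, 59, 1, 3, 2, 1, 0, 3, 2, 0, -1, 2, -1, 0, 0, -2, 0, 2, 5, 2, 6, 3]
181 [89, 87, 90, 87, 86, 74, 2, -1, 0, 2, 0, -2, 2, 4, -1, 2, 4, 0, 0, 3, 0, 0, 1, 2, 1, 1]
```

View pics/t9.png

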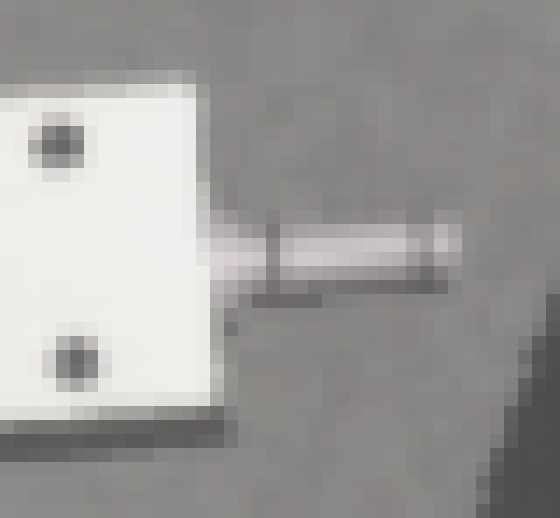

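```bash
python3 -c "
from rig import robot
print(robot.get_obs()['time'],robot.hand_in())"
```

```text
the job is handed in; nothing more can be done
27.5 None
```

The steel pin is home in the aluminium housing with its collar on the face, and I handed the job in at 27.5 s of the 72 s allowed.

- **Insertion:** I gripped the pin on its shank and pushed it about 73 mm into the bore. I then let go, took hold again on the tail behind the collar, and levelled the 3–4 mm of sag. From there I pushed it in small steps against 10–16 N of drag.
- **Seating:** At the end the pin stopped moving while the force rose to 20 N, the highest reading in any of my checks and below the 30 N jamming limit. I eased off the push, opened the fingers and moved the arm clear.
- **Collar check:** The last top view shows the collar about 2 pixels thick and 9 wide in depth, directly against the face. In the colour picture the collar hardly stands out from the table.
- **Tail-end check:** The tail end measured about 51.5 mm from the face where 50 mm was expected. That is within the camera's error.
- **Robot and table:** The gripper was open and clear. I saw nothing else moved, but I did not check each object by measurement.

I viewed 13 pictures, three over the budget of 10.

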